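Open the yellow pencil case by its press-and-slide lid

ROBOT

A 7-joint arm with a two-finger parallel gripper is mounted at the origin on the work surface. World frame = base frame: x ahead of the robot, y to its left, z up, the work surface at z = 0. Lengths are in m, angles in rad, forces in N, time in s.
With the tool pointing down it reaches from about 0.375 to 0.925 m from the base axis. Payload 3.1 kg.
Tool frame: the origin (TCP) lies midway between the tips of the shut fingers; the grasp point (between the pads) lies 19 mm behind it; z points along the fingers, y is the direction in which the jaws open and shut (so a half turn about z gives the same grasp; the last joint's range is limited). The gripper opens to 85 mm and grips with 20 to 120 N. Pads are 22 mm wide; open, the fingers measure 114 mm over their backs; the gripper's body (76 mm by 85 mm) begins 54 mm behind the grasp point. The pads swing forward as they close: fully open they stand 13 mm farther back than shut.
Start: joints at [-0.098, 0.383, 0.044, 1.598, -0.018, 1.161, -0.05], TCP at [0.65, 0, 0.231] pointing down, gripper open.
Joint ranges: [-2.61, 2.61], [-0.41, 2.15], [-1.48, 1.57], [0, 2.5], [-1.57, 4.71], [0.05, 1.97], [-2.85, 2.85]. Speed limits (rad/s): [2.79, 2.79, 3.14, 3.14, 3.14, 3.14, 3.14].

INTERFACE

Orientations are given as a unit quaternion [w, x, y, z].
In Python, from rig import status, get_image, order gives the robot as it stands. The module is installed in compiled form; this text tells all that it offers.
- The arm moves only by the tool arm_command, never from a script. Its argument "series" is one flat list of numbers, 7 for each row, row after row: the closure, from 0 (fully open) to 1 (shut), then the shift along the tool's x, y, z in mm, then the turn, a rotation vector about the tool's x, y, z in degrees. A call has 1 to 10 rows; each row is the pose to reach, as a shift and turn from the pose measured when the call began, along the tool's axes at that moment; what a row does not reach only later rows make up. A row lasts 1/8 s, in which the tool goes at most 62.5 mm and 10.7 degrees, less where a joint would pass 70% of its speed; a pose out of reach is approached as far as the arm can. A call with a gripper value outside its range is refused whole. The fingers move at their own pace and stop on an object; "squeeze" is the grip in N (left out, the last holds). Time passes only in rows, so rows that repeat a pose let the fingers close. It gives the time, the measured TCP pose, the force and the opening at its end, in the units of the state.
- status.state(): the state, without advancing time (a new reading comes with each control period).
- get_image(name): name is "scene" or "side" or "wrist"; returns a dict with "frame" (480x640x3 uint8, red, green, blue), "z_map" (480x640 float32, m along the optical axis (not along the pixel's ray), 0 where there is no reading), "fovy" (degrees; the focal length in pixels is half the picture's height over the tangent of half this angle, whatever the lens; pixels are square), "cx", "cy" (the principal point, pixels), "rvec" (rotation vector, rad) and "tvec" (3), from world to camera coordinates, as OpenCV has them; the wrist camera has in their place "tool_from_camera" (4x4, takes a point from camera to tool coordinates, whose origin is the TCP and whose axes are the flange's). Camera axes: x right, y down, z forward; pixel columns grow to the right and rows downward; lengths in m; the calibration is good to about 2 mm. A picture is of the moment at which its call begins: read the wrist's pose just before it.
- order.hand_in(): hands the job in, once; it reports no verdict.
The state is a dict: "time": time; "q": joint angles; "qvel": joint speeds; "tau": joint torques, N m; "position": TCP position; "tool_rot": TCP orientation; "contact_force": force on the tool from outside, world axes, zero at the start; "ft_torque": the same for the moment, N m; "grip_width": finger opening in m.
Only numpy, scipy, OpenCV 4.12 (cv2) and the standard library are available. Lean on these libraries where they do the work, as an engineer would, in place of code of your own. Each camera call takes 0.05 s, during which the arm holds its last target. There are 200 camera calls.

TASK

Open the pencil case with the yellow lid: press the black release tab on its lid down and, keeping it pressed, slide the lid along its rails all the way open, then let go. Leave the case with the blue lid shut.

Things in the scene. Friction and masses are not known exactly. Their poses are not given: they have to be found in the camera images.
- yellow_tab_top (a point): Centre of the top of the black ribbed tab on the yellow lid, 49 mm above the desk (tab up), at the end of the case nearer the robot. Tab 46 mm (x) by 48 mm (y), 9 mm proud of the lid. x axis: the way the lid slides open, away from the robot; z up. A yellow cross ridge on the lid (8 mm thick, 50 wide, top 56 mm above the desk) has its near face 25 mm from here in +x: closed fingertips push on it.
- yellow_lid (a joint): Yellow lid's slide, m: 0 shut, 0.090 fully open (stop). Latched after 2 mm until the tab is over 4.5 mm down; keep it down for the first 20 mm, then it is free. Friction 1.5 N. White case 200 x 90 mm, lid top 40 mm above the desk, tab centre 58 mm from its middle; it stands fixed on non-slip feet. The open lid juts 90 mm past the far end.
- yellow_tab (a joint): How far the black tab on the yellow lid is pressed down, m: 0 up, 0.009 at its stop, flush with the lid. Spring: 1.6 N to start, 3.5 N where the latch frees, 5.2 N at the stop; it springs back up when let go.
- blue_lid (a joint): Slide of the other case's lid, m: 0 shut (it must stay shut). That case is the same in every way, its own black tab included, but its lid is blue.
There are look-alikes about, which are no part of the job. What is shaped like the part that bears blue_lid but orange is not meant.

How it is judged:
On the way:
1. the yellow lid's tab is pressed down while the lid is still at its latch (value of joint yellow_tab above 0.004 m and value of joint yellow_lid below 0.012 m), for 0.03 s.
At the end, for the whole second after the job is handed in: The yellow lid is open by more than 72 mm of its 90 mm and at rest, its tab is up again (within 3 mm), and the blue lid is shut (open by less than 10 mm) (value of joint yellow_lid above 0.072 m and velocity of joint yellow_lid below 0.01 m/s and value of joint yellow_tab below 0.003 m and value of joint blue_lid below 0.01 m); the robot touches nothing.
It fails at once if the blue lid is slid open by more than 10 mm (value of joint blue_lid above 0.01 m).
It also fails if it takes over 26 s, if anything falls off the work surface, if the arm or the gripper's body presses on something with over 40 N, if the wrist force passes 120 N, or if a joint passes its speed limit or range.

## Working session

There is one attempt and no reset: what is moved stays moved. The work goes in short steps, Python scripts to look and compute and a tool call to move; the robot and the scene stay as the last step left them, time stands still between calls to the robot, and variables do not carry over. Pictures are saved under pics/ and viewed, about 8 in all and at most 12, crops included, and the job is handed in when it is done.

Besides the shell and the picture viewer there is one more tool, called as name(argument=value, ...) on one line, values as JSON. arm_command: Moves the arm, as the interface text tells. Its arguments: {"type":"object","properties":{"series":{"type":"array","items":{"type":"number"}},"squeeze":{"type":"number"}},"required":["series"]}

```bash
mkdir -p pics; cat > h.py <<'E'
import numpy as np,cv2
from rig import status,get_image,order
def pts(im):
    z=im["z_map"];f=240/np.tan(np.radians(im["fovy"])/2)
    v,u=np.mgrid[:480,:640]
    P=np.stack([(u-im["cx"])/f*z,(v-im["cy"])/f*z,z],-1)
    R=cv2.Rodrigues(np.array(im["rvec"],float))[0]
    W=(P-np.array(im["tvec"]).ravel())@R
    W[z==0]=np.nan
    return W
E
python3 - <<'E'
from h import *
a=get_image("scene");b=get_image("side")
np.savez("s1.npz",W=pts(a),F=a["frame"],W2=pts(b),F2=b["frame"])
cv2.imwrite("pics/a.png",a["frame"][...,::-1]);cv2.imwrite("pics/b.png",b["frame"][...,::-1])
s=status.state();print(s["position"],s["tool_rot"],s["time"],s["contact_force"],s["grip_width"])
for n in("F","F2"):
    d=np.load("s1.npz");F=d[n];W=d["W"+n[1:]];H=cv2.cvtColor(F,cv2.COLOR_RGB2HSV)
    for nm,l,h in(("yel",20,34),("blue",95,125),("or",5,18)):
        m=cv2.inRange(H,(l,110,70),(h,255,255))
        k,L,S,C=cv2.connectedComponentsWithStats(m)
        for i in range(1,k):
            if S[i,4]>80: print(n,nm,S[i],C[i].round(),np.nanmedian(W[L==i],0).round(3))
E
```

```text
[6.49112360e-01 3.07046305e-05 2.29950464e-01] [-0.00084244  0.70706142  0.70715102 -0.00093513] 0.1 [-0.2118375   0.96909089  0.20932202] 0.08570616280959209
F yel [546  87  23  18 247] [556.  96.] [0.595 0.703 0.015]
F yel [ 373  199  110   36 2786] [433. 218.] [0.564 0.17  0.04 ]
F blue [ 259  313  140  104 5496] [337. 368.] [ 0.593 -0.171  0.04 ]
F or [ 165    0  124   70 2338] [214.  22.] [-0.498  0.61  -0.123]
F or [ 558    0   82  100 5345] [607.  44.] [ 0.612  1.079 -0.029]
F or [   0   62  107  108 3367] [ 46. 113.] [-0.497  0.004 -0.104]
F or [313  72  27  27  91] [323.  85.] [ 0.114  0.42  -0.   ]
F or [  137    89   276   264 22462] [273. 223.] [ 0.323 -0.028  0.001]
F or [329 226  17  25  96] [338. 236.] [ 0.426  0.059 -0.   ]
F or [583 304  17  27 164] [591. 316.] [0.84  0.055 0.136]
F or [ 79 398  25  45 365] [ 93. 420.] [ 0.354 -0.431  0.007]
F or [473 430  29  22 108] [489. 440.] [ 0.812 -0.116 -0.   ]
F or [ 21 445  71  30 946] [ 55. 460.] [ 0.36  -0.502  0.007]
F2 yel [ 278  166   63   56 1503] [311. 191.] [0.549 0.163 0.04 ]
F2 blue [ 389  244  100   72 2432] [444. 273.] [ 0.581 -0.177  0.04 ]
F2 or [  57    3   90   91 1659] [107.  37.] [0.436 1.092 0.182]
F2 or [353  96  19  14 108] [362. 103.] [0.919 0.43  0.047]
F2 or [ 130  198  117   85 4587] [190. 239.] [0.278 0.178 0.039]
F2 or [ 240  278  129  134 7674] [307. 342.] [ 0.313 -0.147  0.04 ]
```

View pics/a.png

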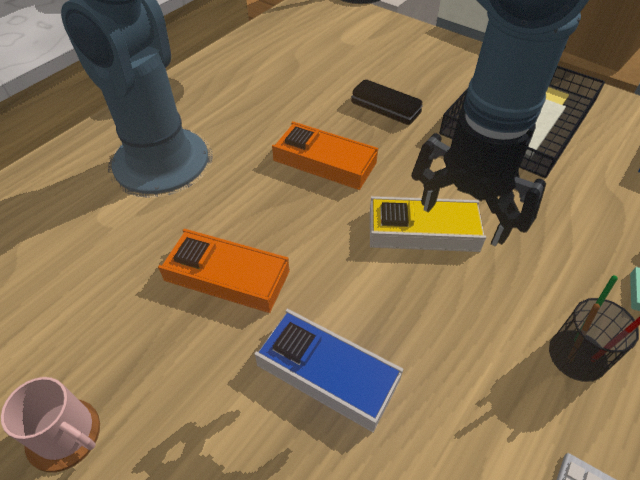

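View pics/b.png

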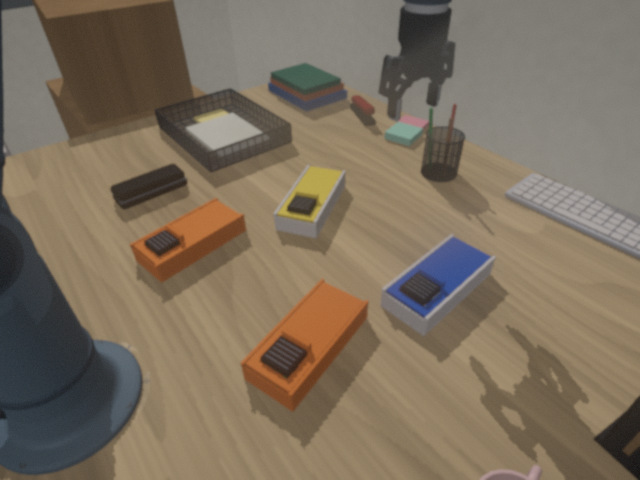

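The scene view shows the yellow case at about (430,225) with its black tab at (395,213). The blue case is at (337,368), and the two orange look-alikes are nearer the robot. The side view agrees, with the yellow case at (311,195) and its tab at (303,205).

```bash
cat > m.py <<'E'
from h import *
d=np.load("s1.npz")
for n,(x0,x1,y0,y1) in(("",(370,490,195,255)),("2",(270,350,160,240))):
    F=d["F"+n];W=d["W"+n];H=cv2.cvtColor(F,cv2.COLOR_RGB2HSV)
    box=np.zeros((480,640),bool);box[y0:y1,x0:x1]=1
    y=(cv2.inRange(H,(20,110,70),(34,255,255))>0)&box
    k=box&(H[...,2]<90)&(abs(W[...,2]-.047)<.008)&(W[...,0]<.56)
    c=box&(W[...,2]>.035)&(W[...,2]<.062)
    print("z of yellow",np.nanpercentile(W[y][:,2],[2,50,90,98,99.5]).round(4), "dark z",np.nanpercentile(W[k][:,2],[5,50,95]).round(4))
    for nm,m in(("yel",y&(abs(W[...,2]-.04)<.006)),("tab",k),("top",c),("ridge",y&(W[...,2]>.047))):
        P=W[m]
        if len(P)<5: print(nm,len(P));continue
        r=cv2.minAreaRect(P[:,:2].astype(np.float32)*1000)
        print(n,nm,len(P),np.round(r[0],1),np.round(r[1],1),round(r[2],1),"mean",P.mean(0).round(4))
E
python3 m.py
```

```text
z of yellow [0.0346 0.0399 0.0419 0.0559 0.2456] dark z [0.0426 0.0486 0.0507]
 yel 2597 [547.6 164.8] [194.7  82.9] 33.8 mean [0.561  0.1696 0.0398]
 tab 556 [499.2 130.7] [46.1 50.3] 34.0 mean [0.5012 0.1275 0.0481]
 top 4039 [547.3 162.8] [199.5  94.2] 33.9 mean [0.5503 0.159  0.0415]
 ridge 154 [555.2  79.2] [ 53.8 203.8] 41.4 mean [0.5343 0.1228 0.0814]
z of yellow [0.0368 0.0404 0.0483 0.0559 0.0571] dark z [0.0416 0.0489 0.0509]
2 yel 1327 [544.8 164.4] [197.1  76.2] 33.9 mean [0.5475 0.1639 0.0402]
2 tab 373 [495.  128.2] [44.4 45.9] 35.6 mean [0.4927 0.1246 0.048 ]
2 top 2321 [544.4 163.3] [203.2  91.3] 33.8 mean [0.5352 0.1542 0.0423]
2 ridge 160 [500.2 132.8] [58.5 51.2] 35.0 mean [0.5148 0.144  0.0525]
```

Both views put the yellow tab's centre at about (0.4975, 0.1305), with the slide axis at yaw 34° and the heights as given. I'll go above the front part of the tab with the fingers shut and tool x along the slide.

arm_command(series=[1,19,-21,22,0,0,8,1,39,-41,44,0,0,16,1,58,-62,66,0,0,24,1,77,-82,89,0,0,32,1,97,-103,111,0,0,40,1,116,-124,133,0,0,48,1,135.5,-144,155,0,0,56,1,135.5,-144,155,0,0,56,1,135.5,-144,155,0,0,56], squeeze=60)

```text
time: 1.23
position: [0.5056, 0.1349, 0.0757]
tool_rot: [0.0, 0.956, 0.293, -0.001]
contact_force: [0.7, 0.2, -0.0]
grip_width: 0.0
```

```bash
cat > w.py <<'E'
from h import *
from scipy.spatial.transform import Rotation as Ro
import sys
s=status.state();q=s["tool_rot"];R=Ro.from_quat([q[1],q[2],q[3],q[0]]).as_matrix();p=np.array(s["position"])
print(s["time"],p.round(4),s["grip_width"],np.round(s["contact_force"],2));print(R.round(4))
u=np.array([np.cos(np.radians(34)),np.sin(np.radians(34)),0]);t=np.array([.4975,.1305,.049])
print("along/side rel tab",(p-t)@u*1e3,(p-t)@np.array([-u[1],u[0],0])*1e3,"u in tool",(R.T@u).round(4))
im=get_image("wrist");f=240/np.tan(np.radians(im["fovy"])/2);z=im["z_map"];v,c=np.mgrid[:480,:640]
P=np.stack([(c-im["cx"])/f*z,(v-im["cy"])/f*z,z],-1);T=np.array(im["tool_from_camera"])
W=(P@T[:3,:3].T+T[:3,3])@R.T+p
a=get_image("scene");cv2.imwrite("pics/w%s.png"%sys.argv[1],np.hstack([cv2.resize(im["frame"],(400,300)),cv2.resize(a["frame"],(400,300))])[...,::-1])
H=cv2.cvtColor(im["frame"],cv2.COLOR_RGB2HSV);y=(cv2.inRange(H,(20,110,70),(34,255,255))>0)&(z>0)
for nm,m in(("lid",y&(abs(W[...,2]-.04)<.005)),("ridge",y&(W[...,2]>.052)&(W[...,2]<.06)),("tab",(H[...,2]<90)&(abs(W[...,2]-.048)<.004)&(np.linalg.norm(W[...,:2]-t[:2],axis=-1)<.045))):
    Q=W[m]
    if len(Q)>20:
        A=(Q-t)@u*1e3;B=(Q-t)@np.array([-u[1],u[0],0])*1e3
        print(nm,len(Q),"along",np.percentile(A,[2,98]).round(1),"side",np.percentile(B,[2,98]).round(1),"z",np.median(Q[:,2]).round(4),cv2.minAreaRect(Q[:,:2].astype(np.float32)*1e3)[2])
E
python3 w.py 1
```

```text
1.225 [0.5056 0.1349 0.0757] 1.9175217043610036e-05 [ 0.69  0.23 -0.03]
[[ 8.284e-01  5.601e-01 -1.300e-03]
 [ 5.601e-01 -8.284e-01 -5.000e-04]
 [-1.300e-03 -3.000e-04 -1.000e+00]]
along/side rel tab 9.227322007271264 -0.8582687267243297 u in tool [ 1.      0.0011 -0.0013]
lid 40216 along [-16.8 139.7] side [-37.7  38.4] z 0.0396 33.976932525634766
ridge 1542 along [26.1 33.9] side [-22.7  24.1] z 0.0552 34.10980987548828
tab 3115 along [-12.3  23.5] side [-22.6  24. ] z 0.0485 34.18387985229492
```

View pics/w1.png

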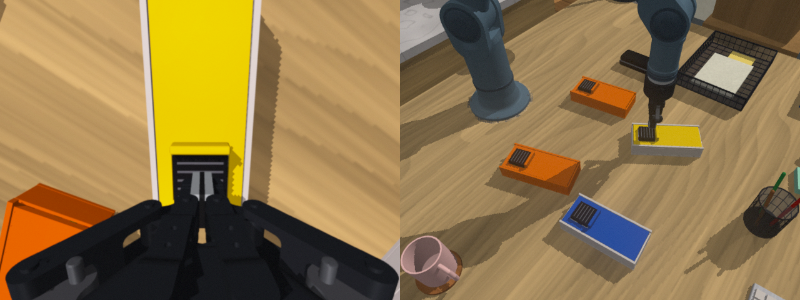

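The wrist view shows the shut tips over the tab, just behind the yellow ridge. The measured ridge face is 26 mm from the tab centre, which fits. Now I'll press.

arm_command(series=[1,0,1,22,0,0,0,1,0,1,27,0,0,0,1,0,1,31,0,0,0,1,0,1,34,0,0,0,1,0,1,34,0,0,0])

```text
time: 1.95
position: [0.5083, 0.1329, 0.0431]
tool_rot: [0.0, 0.957, 0.292, 0.001]
contact_force: [-0.2, -2.2, 2.9]
grip_width: 0.0001
```

arm_command(series=[1,0,-2,2,0,0,0,1,0,-2,3,0,0,0])

```text
time: 2.2
position: [0.5082, 0.1347, 0.0407]
tool_rot: [0.001, 0.957, 0.292, 0.002]
contact_force: [0.7, -2.6, 4.4]
grip_width: -0.0001
```

```bash
python3 w.py 2
```

```text
2.2 [0.5082 0.1347 0.0407] -0.00012119080216563949 [ 0.72 -2.65  4.38]
[[ 0.83    0.5578  0.0041]
 [ 0.5578 -0.83    0.    ]
 [ 0.0034  0.0023 -1.    ]]
along/side rel tab 11.229511050800125 -2.4488770221243135 u in tool [ 1.     -0.0017  0.0034]
lid 52503 along [  4.  129.6] side [-37.4  38.4] z 0.0396 33.99827575683594
ridge 2331 along [27.2 34.6] side [-22.8  24. ] z 0.0553 33.782379150390625
tab 241 along [19.  23.8] side [-15.3   9.8] z 0.0495 34.58263397216797
```

View pics/w2.png

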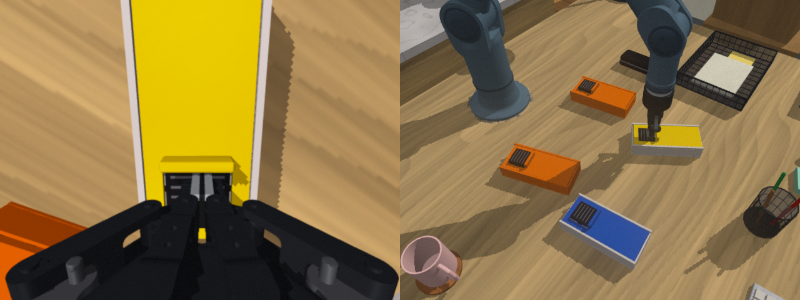

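The tab is pressed about 7 mm at 4.4 N, and the tips are close to the ridge. I'll slide the first 30 mm slowly.

arm_command(series=[1,3,0,0.5,0,0,0,1,6,0,0.5,0,0,0,1,10,0,0.5,0,0,0,1,14,0,0.5,0,0,0,1,18,0,0.5,0,0,0,1,22,0,0.5,0,0,0,1,26,0,0.5,0,0,0,1,30,0,0.5,0,0,0,1,34,0,0.5,0,0,0,1,34,0,0.5,0,0,0])

```text
time: 3.55
position: [0.5371, 0.1542, 0.0403]
tool_rot: [0.0, 0.957, 0.292, 0.003]
contact_force: [-0.2, -2.1, 5.7]
grip_width: 0.0002
```

```bash
python3 w.py 3
```

```text
3.55 [0.5371 0.1542 0.0403] 0.00019698685565784884 [-0.17 -2.09  5.69]
[[ 8.298e-01  5.580e-01  5.100e-03]
 [ 5.580e-01 -8.298e-01  5.000e-04]
 [ 4.600e-03  2.400e-03 -1.000e+00]]
along/side rel tab 46.09694377347328 -2.4945283378084078 u in tool [ 1.     -0.0015  0.0046]
lid 52596 along [ 39.  164.4] side [-37.4  38.3] z 0.0396 33.91572570800781
ridge 2305 along [62.2 69.5] side [-23.  24.] z 0.0553 33.7043342590332
```

The ridge has moved 36 mm with the tips, so the lid is past its latch. I'll push it the rest of the way.

arm_command(series=[1,6,0,0,0,0,0,1,12,0,0,0,0,0,1,18,0,0,0,0,0,1,24,0,0,0,0,0,1,30,0,0,0,0,0,1,36,0,0,0,0,0,1,42,0,0,0,0,0,1,47,0,0,0,0,0,1,52,0,0,0,0,0,1,52,0,0,0,0,0])

```text
time: 4.9
position: [0.5812, 0.1839, 0.0409]
tool_rot: [0.0, 0.956, 0.292, 0.004]
contact_force: [0.8, -1.6, 3.1]
grip_width: 0.0001
```

```bash
python3 w.py 4
```

```text
4.9 [0.5812 0.1839 0.0409] 5.091771797680326e-05 [ 0.77 -1.62  3.13]
[[ 0.8297  0.5581  0.0071]
 [ 0.5581 -0.8298  0.0016]
 [ 0.0068  0.0026 -1.    ]]
along/side rel tab 99.25429637275225 -2.5155013844500846 u in tool [ 1.     -0.0013  0.0068]
lid 52082 along [ 91.8 217.9] side [-37.3  38.2] z 0.0396 33.95817947387695
ridge 2354 along [115.  122.7] side [-22.9  24. ] z 0.0552 33.6708984375
```

The lid is open by about 89 mm. Now I'll lift straight up and check.

arm_command(series=[1,0,0,-5,0,0,0,1,0,0,-12,0,0,0,1,0,0,-25,0,0,0,1,0,0,-60,0,0,0,1,-30,0,-110,0,0,0,1,-60,0,-140,0,0,0,1,-60,0,-140,0,0,0,1,-60,0,-140,0,0,0])

```text
time: 6.0
position: [0.5298, 0.1509, 0.1802]
tool_rot: [-0.0, 0.956, 0.292, 0.004]
contact_force: [0.2, -0.0, -1.4]
grip_width: -0.0001
```

```bash
python3 w.py 5; python3 - <<'E'
from h import *
b=get_image("scene");W=pts(b);H=cv2.cvtColor(b["frame"],cv2.COLOR_RGB2HSV)
m=(cv2.inRange(H,(95,110,70),(125,255,255))>0)&(abs(W[...,2]-.04)<.006);m[:300]=0
d=np.load("s1.npz")["W"]
print("blue now/before",np.nanmean(W[m],0),np.nanmean(d[m],0))
u=np.array([np.cos(np.radians(34)),np.sin(np.radians(34)),0]);n=np.array([-u[1],u[0],0]);t=np.array([.4975,.1305,.049])
A=(W-t)@u*1e3;B=(W-t)@n*1e3
k=(abs(A-90)<18)&(abs(B)<18)&(W[...,2]<.065)
print("yellow tab z",k.sum(),np.median(W[k][:,2]))
E
```

```text
6.0 [0.5298 0.1509 0.1802] -0.00010208863975401267 [ 0.23 -0.01 -1.4 ]
[[ 0.8293  0.5587  0.0069]
 [ 0.5587 -0.8294  0.0025]
 [ 0.0071  0.0018 -1.    ]]
along/side rel tab 38.20378383286808 -1.1028378727543768 u in tool [ 1.0e+00 -6.0e-04  7.1e-03]
lid 16256 along [ 54.5 207.8] side [-37.3  38.4] z 0.0396 33.93949890136719
ridge 703 along [114.9 122.2] side [-23.1  24.1] z 0.0554 33.97758102416992
blue now/before [ 0.59031801 -0.17081336  0.03982739] [ 0.59028654 -0.17083689  0.0398278 ]
yellow tab z 305 0.04913515148108834
```

View pics/w5.png

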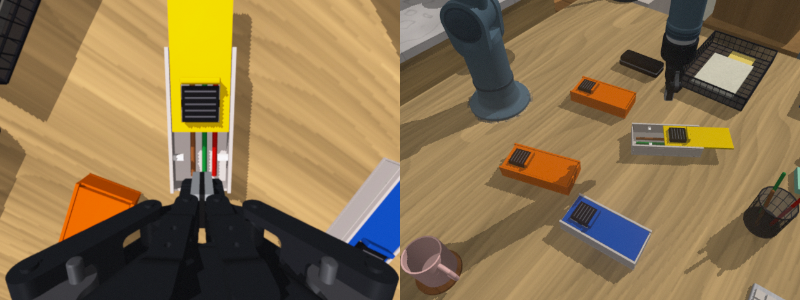

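The picture shows the yellow lid open with its tab up, the blue lid shut, and the arm clear of everything.

```bash
python3 -c "
from rig import order,status
print(order.hand_in(),status.state()['time'])"
```

```text
the job is handed in; nothing more can be done
the job is handed in; nothing more can be done
```

The yellow pencil case is open and the job is handed in. With the fingers shut, I pressed the yellow lid's tab about 7–8 mm down. I kept it pressed while sliding the lid open, then lifted straight off.

**Last checks before handing in:**
- **Yellow lid:** the ridge on it had moved about 89 mm of the 90 mm and did not move back after I let go.
- **Yellow tab:** its top was back at 49 mm above the desk, so it had sprung up.
- **Blue lid:** unchanged to within 0.1 mm of its starting position.
- **Arm:** clear of everything, about 0.18 m above the desk. Time was about 6 s of the 26 s allowed.

**Disagreements:**
- While pressing, the tips sat 2–4 mm to one side of the tab's centre. I nudged them sideways the wrong way and only partly corrected it, but they stayed on the tab.
- The force sensor still read 1.4 N with the arm in free air; I took that as drift.

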